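# Sort two valve cartridges by spring stiffness

## Task

Two of the three brass valve parts standing in the grey rack have a sprung steel plunger on top; they look alike, but one spring is stiff and the other weak. Press a plunger down a few millimetres while the cartridges still stand in the rack to feel which is which, then stand the stiff cartridge upright in the square tray and the weak one upright in the round tray. Leave the plain plug (no plunger) in its nest.

Things in the scene. Friction and masses are not known exactly. Their poses are not given: they have to be found in the camera images.
- cart_p_mid (a point): Valve cartridge p, loose: upright brass cylinder 36 mm across and 54 mm tall, with a sprung steel plunger on top whose round cap is 24 mm across; 74 mm tall in all, about 160 g. This point is on its axis half-way up: 37 mm above its underside, 37 mm below the top of the unpressed cap; z is its axis, up. It stands in a nest of the rack (which one varies) and lifts straight out.
- cart_q_mid (a point): Valve cartridge q, loose: same shape, size, look and point as cartridge p, standing in another nest of the rack. One of p and q has the stiff spring, the other the weak one; only pressing tells which.
- plunger_p (a joint): How far the plunger of cartridge p is pressed down, in m: 0 when up, 0.010 when fully down; it springs back. Pressed 6 mm, the weak plunger resists with about 2 N, the stiff one with about 9 N; fully down, 3 N and 14 N.
- plunger_q (a joint): The same for cartridge q.
- rack: Grey plastic rack fixed to the bench: 60 x 270 mm, 16 mm high, with three nests in a row along its y axis, 95 mm apart, the middle one at its centre; each nest 40 mm wide, 10 mm deep, its floor 6 mm above the bench. Origin at the centre of its underside, on the bench; z up.
- tray_square: Square sheet-steel tray fixed to the bench, for the stiff cartridge: 130 x 130 mm outside, 20 mm high, walls and floor 4 mm thick. Origin at the centre of its underside, on the bench; z up, x and y along its sides.
- tray_round: Round sheet-steel tray fixed to the bench, for the weak cartridge: 140 mm across outside, 20 mm high, wall and floor 4 mm thick. Origin at the centre of its underside, on the bench; z up.
- plug_mid (a point): Plain brass plug, loose: the same 36 mm cylinder as the cartridges, but only 54 mm tall with a flat top and no plunger. It stands in the remaining nest and stays there. This point is on its axis half-way up, 27 mm above its underside.

How it is judged (in metres and radians):
On the way:
1. a plunger is pressed down at least 2 mm while both cartridges still stand in the rack (value of joint any of plunger_p, plunger_q above 0.002 m and distance of each of cart_p_mid, cart_q_mid from where it was at the start of the episode below 0.012 m), for 0.1 s.
At the end, for the whole second after the job is handed in: The stiff cartridge stands on the floor of the square tray (axis within 60 mm of its centre), the weak one on the floor of the round tray (within 55 mm), both upright within 10 degrees, let go; the plain plug is still in its nest, within 15 mm of where it was (horizontal distance between cart_q_mid and tray_square below 0.06 m and z of cart_q_mid in the frame of tray_square below 0.047 m and angle between each of cart_q_mid, cart_p_mid's own z axis and vertical below 0.17 rad and horizontal distance between cart_p_mid and tray_round below 0.055 m and z of cart_p_mid in the frame of tray_round below 0.047 m and distance of plug_mid from where it was at the start of the episode below 0.015 m); the robot touches nothing.
It fails at once if the plain plug is pulled out of its nest or knocked away (distance of plug_mid from where it was at the start of the episode above 0.03 m).
It also fails if it takes over 61 s, if anything falls off the work surface, if the arm or the gripper's body presses on something with over 40 N, if the wrist force passes 120 N, or if a joint passes its speed limit or range.

## Robot

A 6-joint arm with a two-finger parallel gripper is mounted at the origin on the work surface. World frame = base frame: x ahead of the robot, y to its left, z up, the work surface at z = 0. Lengths are in m, angles in degrees, forces in N, time in s.
With the tool pointing down it reaches from about 0.3 to 0.75 m from the base axis. Payload 8.5 kg.
Tool frame: the origin (TCP) lies midway between the tips of the shut fingers; the grasp point (between the pads) lies 19 mm behind it (env.hold_point_z is the distance from the TCP to the grasp point, in m); z points along the fingers, y is the line along which they close (so a half turn about z gives the same grasp; the last joint's range is limited). The gripper opens to 85 mm and grips with 20 to 120 N. Pads are 22 mm wide; open, the fingers measure 114 mm over their backs; the gripper's body (76 mm by 85 mm) begins 54 mm behind the grasp point. The pads swing forward as they close: fully open they stand 13 mm farther back than shut.
Start: joints at [-12.336, 21.807, 74.336, -0, 83.858, -12.336], TCP at [0.55, 0, 0.207] pointing down, gripper open.
Joint ranges: [-178.18, 178.18], [-50.72, 133.34], [12.68, 142.11], [-81.47, 261.47], [9.98, 163.14], [-165.26, 165.26]. Speed limits (degrees/s): [136.94, 136.94, 180, 180, 180, 180].

## Interface

Orientations are given as a 3x3 rotation matrix whose columns are the frame's x, y, z axes.
In Python, from rig import observe, get_image, camera_info, env gives the robot as it stands.
- The arm moves only by the tool drive_tool, never from a script. Its arguments are lists of equal length, an entry for each row: "offset": the shift along the tool's x, y, z in units of 40 mm (1.0 is 40 mm), a list of three; "turn": the turn, a rotation vector about the tool's x, y, z in units of 6 degrees (1.0 is 6 degrees), a list of three; "hand": the opening, from 0 (shut) to 1 (fully open). A call has exactly 10 rows; each row shifts and turns the commanded pose from where the row before left it, along the tool's axes as they then stand; what a row does not reach is not made up. A row lasts 1/8 s, in which the tool goes at most 62.5 mm and 10.7 degrees, less where a joint would pass 70% of its speed; a pose out of reach is approached as far as the arm can. A call is refused whole if a number of a shift passes 1 or a number of a turn 1, either way. A call with a gripper value outside its range is refused whole. The fingers move at their own pace and stop on an object; "newtons" is the grip in N (left out, the last holds). Time passes only in rows, so rows that do not move let the fingers close, or fill a call up. It gives the time, the measured TCP pose, the force, the opening and the grip force at its end, in the units of the state.
- observe(): the state, without advancing time (a new reading comes with each control period).
- get_image(name): name is "scene" or "side" or "wrist"; returns the picture (384x512x3 uint8, blue, green, red); there is no depth.
- camera_info(name): a dict with "fx", "fy", "cx", "cy" (pixels), "k1" (the pictures are not rectified: a ray, as slopes to the right and down, at radius r is drawn at 1 + k1 r^2 times it, then the intrinsics apply), "world_to_cam" (4x4, takes a point from world to camera coordinates). Camera axes: x right, y down, z forward; pixel columns grow to the right and rows downward; lengths in m; the calibration is good to about 2 mm. A picture is of the moment at which its call begins: read the wrist's pose just before it. camera_info takes no time and is no camera call; for the wrist camera it gives the pose at the moment of the call.
- env.close_job(): hands the job in; it is judged then, once.
The state is a dict: "time_s": time; "q": joint angles; "qvel": joint speeds; "joint_efforts": joint torques, N m; "position": TCP position; "tool_rot": TCP orientation; "ft_force": force on the tool from outside, world axes, zero at the start; "wrist_torque": the same for the moment, N m; "grip_width": finger opening in m; "gripper_force": force on a finger pad.
Only numpy, scipy, OpenCV 4.12 (cv2) and the standard library are available. Lean on these libraries where they do the work, as an engineer would, in place of code of your own. Each camera call takes 0.05 s, during which the arm holds its last target. There are 200 camera calls.

## Working session

There is one attempt and no reset: what is moved stays moved. The work goes in short steps, Python scripts to look and compute and a tool call to move; the robot and the scene stay as the last step left them, time stands still between calls to the robot, and variables do not carry over. Pictures are saved under pics/ and viewed, at most 10 in all, crops included, and the job is handed in when it is done.

Besides the shell and the picture viewer there is one more tool, called after ">>>" by a JSON object that holds its "fn" and its "kwargs", one argument or row to a line. drive_tool: Moves the arm, as the interface text tells. Its arguments: {"type":"object","properties":{"offset":{"type":"array"},"turn":{"type":"array"},"hand":{"type":"array"},"newtons":{"type":"number"}},"required":["offset","turn","hand"]}

```bash
mkdir -p pics; python3 - <<'E'
from rig import observe,get_image,camera_info,env
import cv2,numpy as np
s=observe();print(s['time_s'],s['position'],s['tool_rot'],s['ft_force'],env.hold_point_z)
for n in ['scene','side','wrist']:
    c=camera_info(n);print(n,c)
    cv2.imwrite(f'pics/{n}0.png',get_image(n))
E
```

```text
0.0 [5.49666319e-01 8.27387903e-05 2.06514143e-01] [[ 4.33135986e-05  9.99998963e-01 -1.43948890e-03]
 [ 9.99999951e-01 -4.28660863e-05  3.10912156e-04]
 [ 3.10850128e-04 -1.43950230e-03 -9.99998916e-01]] [-0.51548518  0.66212841 -0.23551004] 0.0187
scene {'fx': 437.7015599212597, 'fy': 437.7015599212597, 'cx': 251.7646912974079, 'cy': 194.70465499306036, 'k1': -0.0956167020559748, 'world_to_cam': array([[-0.22099039,  0.97525815,  0.00589808,  0.1263408 ],
       [ 0.70401475,  0.16370683, -0.69105955, -0.33731291],
       [-0.67492701, -0.14856519, -0.72277376,  1.50305267],
       [ 0.        ,  0.        ,  0.        ,  1.        ]])}
side {'fx': 393.57187297917426, 'fy': 393.57187297917426, 'cx': 260.11376244719963, 'cy': 195.4887409069627, 'k1': -0.049110829835621206, 'world_to_cam': array([[-0.98078971, -0.19422873,  0.01807619,  0.5549782 ],
       [-0.14176352,  0.64605737, -0.75000865,  0.10261484],
       [ 0.13399497, -0.73816331, -0.66118097,  1.02033854],
       [ 0.        ,  0.        ,  0.        ,  1.        ]])}
wrist {'fx': 292.9266543864654, 'fy': 292.9266543864654, 'cx': 250.30875170178857, 'cy': 189.57144601344896, 'k1': -0.07771172945375679, 'world_to_cam': array([[ 9.99999020e-01, -1.53314364e-05, -1.39969394e-03,
        -5.48826745e-01],
       [ 3.68445425e-04, -9.61795817e-01,  2.73767547e-01,
        -3.60928023e-02],
       [-1.35041702e-03, -2.73767794e-01, -9.61794870e-01,
         3.80513354e-01],
       [ 0.00000000e+00,  0.00000000e+00,  0.00000000e+00,
         1.00000000e+00]])}
```

View pics/scene0.png

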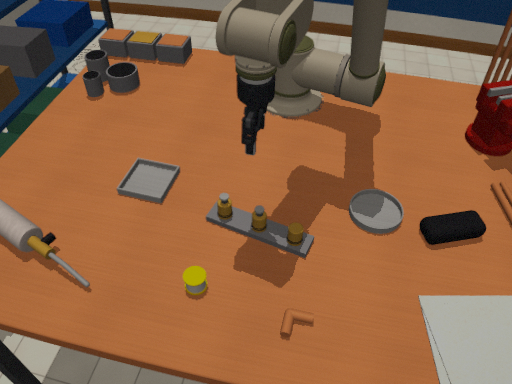

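View pics/side0.png

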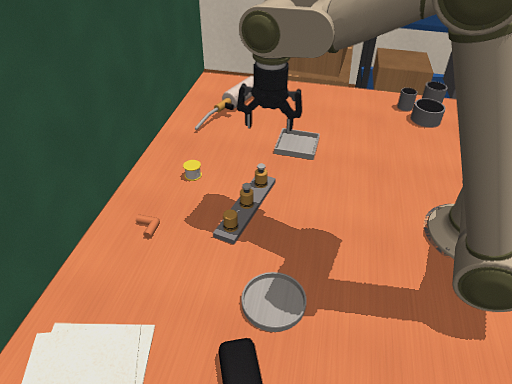

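```bash
cat >h.py <<'E'
import cv2,numpy as np
from rig import camera_info
def ray(n,u,v,z,c=None):
    c=c or camera_info(n);K=np.array([[c['fx'],0,c['cx']],[0,c['fy'],c['cy']],[0,0,1]])
    p=cv2.undistortPoints(np.array([[[u,v]]],float),K,np.array([c['k1'],0,0,0,0]))[0,0]
    # slope model is r*(1+k1 r^2): same as OpenCV's
    T=c['world_to_cam'];R=T[:3,:3];o=-R.T@T[:3,3];d=R.T@np.r_[p,1]
    return (o+d*(z-o[2])/d[2])[:2]
E
python3 - <<'E'
from h import *
im={n:cv2.imread(f'pics/{n}0.png') for n in('scene','side')}
box={'scene':(195,185,125,75),'side':(205,155,80,95)}
for n in im:
    hsv=cv2.cvtColor(im[n],cv2.COLOR_BGR2HSV)
    g=cv2.inRange(hsv,(0,0,80),(180,60,235))
    for cn in cv2.findContours(g,cv2.RETR_EXTERNAL,cv2.CHAIN_APPROX_NONE)[0]:
        a=cv2.contourArea(cn)
        if 1000<a<6000:
            # hull on ground: cast the contour to tray rim z=.02
            P=np.array([ray(n,*p,.02) for p in cn[:,0].astype(float)])
            r=cv2.minAreaRect((P*1000).astype(np.float32))
            print(n,int(a),cn[:,0].mean(0).round(),np.round(r[0]),np.round(r[1]),round(r[2],1))
a=im['scene'][185:260,195:320];b=im['side'][155:250,205:285]
a=cv2.resize(a,None,fx=4,fy=4,interpolation=2);b=cv2.resize(b,None,fx=3.5,fy=3.5,interpolation=2)
o=np.zeros((340,790,3),np.uint8);o[:300,:500]=a;o[:b.shape[0],505:505+b.shape[1]]=b
cv2.imwrite('pics/c0.png',o)
E
```

```text
scene 4320 [ 99. 367.] [1042. -219.] [448.  79.] 89.8
scene 1045 [ 17. 228.] [ 744. -583.] [210.  71.] 68.6
scene 1379 [377. 204.] [477. 307.] [137. 138.] 78.9
scene 1505 [148. 178.] [ 503. -307.] [131. 133.] 87.8
scene 2205 [443.  26.] [-700.  596.] [550. 220.] 89.7
scene 2033 [261.  29.] [-529. -216.] [281. 564.] 87.2
scene 3301 [156.  27.] [-324. -594.] [703. 642.] 11.2
side 2904 [273. 302.] [474. 314.] [136. 147.] 12.0
side 1798 [411.  48.] [   28. -1290.] [636. 386.] 84.1
```

View pics/c0.png

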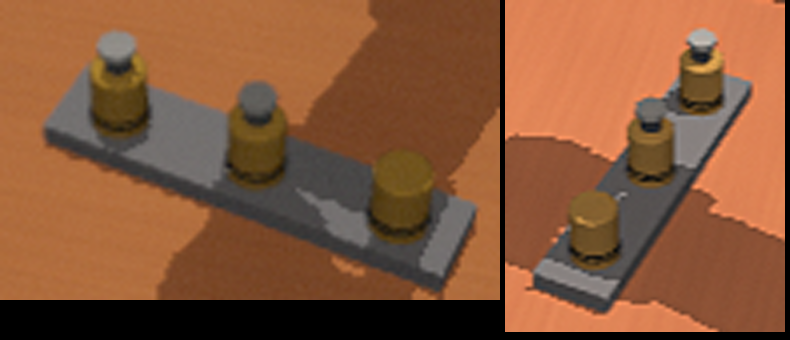

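```bash
python3 - <<'E'
from h import *
sc=lambda x,y:(195+(x+.5)/4-.5,185+(y+.5)/4-.5)
sd=lambda x,y:(205+(x-505+.5)/3.5-.5,155+(y+.5)/3.5-.5)
for nm,a,b,z in [('A',(116,44),(702,37),.08),('B',(258,96),(651,109),.08),('P',(404,166),(595,207),.06)]:
    print(nm,ray('scene',*sc(*a),z).round(4),ray('side',*sd(*b),z).round(4))
R=[ray('scene',*sc(*p),.016) for p in[(45,128),(85,70),(475,207),(440,282)]]
print(np.round(R,3), np.mean(R,0))
E
```

```text
A [ 0.577  -0.0696] [ 0.5788 -0.0695]
B [0.599  0.0236] [0.5988 0.0262]
P [0.6161 0.1153] [0.6191 0.117 ]
[[ 0.6   -0.113]
 [ 0.546 -0.102]
 [ 0.602  0.16 ]
 [ 0.662  0.147]] [0.60220501 0.0233657 ]
```

>>> {"fn": "drive_tool", "kwargs": {
  "offset": [
    [-0.87,0.35,0],
    [-0.87,0.35,0],
    [0,0,0],
    [0,0,0.7],
    [0,0,0.7],
    [0,0,0.7],
    [0,0,0.6],
    [0,0,0],
    [0,0,0],
    [0,0,0]
  ],
  "turn": [
    [0,0,0],
    [0,0,0],
    [0,0,0],
    [0,0,0],
    [0,0,0],
    [0,0,0],
    [0,0,0],
    [0,0,0],
    [0,0,0],
    [0,0,0]
  ],
  "hand": [0,0,0,0,0,0,0,0,0,0]
}}

```text
time_s: 1.4
position: [0.5784, -0.0696, 0.1003]
tool_rot: [[-0.0, 1.0, 0.002], [1.0, 0.0, -0.001], [-0.001, 0.002, -1.0]]
ft_force: [-0.5, 0.1, 0.4]
grip_width: -0.0003
gripper_force: 0.0
```

>>> {"fn": "drive_tool", "kwargs": {
  "offset": [
    [0,0,0.25],
    [0,0,0.2],
    [0,0,0.1],
    [0,0,0.1],
    [0,0,0],
    [0,0,0],
    [0,0,0],
    [0,0,0],
    [0,0,0],
    [0,0,0]
  ],
  "turn": [
    [0,0,0],
    [0,0,0],
    [0,0,0],
    [0,0,0],
    [0,0,0],
    [0,0,0],
    [0,0,0],
    [0,0,0],
    [0,0,0],
    [0,0,0]
  ],
  "hand": [0,0,0,0,0,0,0,0,0,0]
}}

```text
time_s: 2.65
position: [0.578, -0.0696, 0.0731]
tool_rot: [[0.0, 1.0, -0.0], [1.0, -0.0, 0.0], [0.0, -0.0, -1.0]]
ft_force: [-1.0, 0.6, 0.5]
grip_width: -0.0003
gripper_force: 0.0
```

```bash
python3 - <<'E'
from rig import *
import cv2
s=observe();print(s['position'],s['ft_force'])
cv2.imwrite('pics/p1.png',cv2.resize(get_image('side')[130:260,190:320],None,fx=4,fy=4))
E
```

```text
[ 0.57797772 -0.06959603  0.07312149] [-0.97643715  0.58385863  0.46638602]
```

View pics/p1.png

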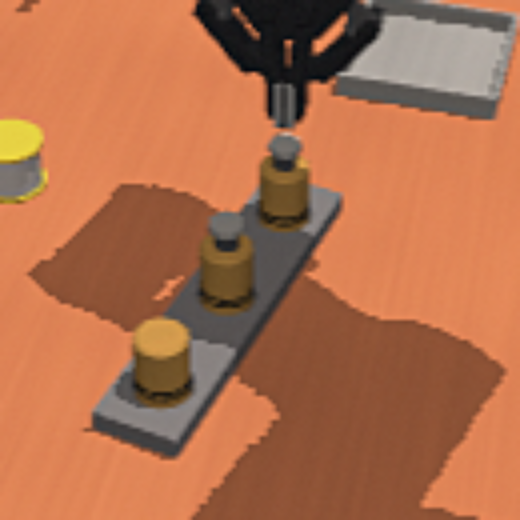

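```bash
python3 - <<'E'
from rig import *
import cv2,numpy as np
a=cv2.resize(get_image('scene')[140:260,190:320],None,fx=3,fy=3);b=get_image('wrist')
cv2.imwrite('pics/w1raw.png',b)
b=cv2.resize(b,None,fx=.8,fy=.8)
o=np.zeros((360,800,3),np.uint8);o[:,:390]=a;o[:307,390:]=b;
cv2.imwrite('pics/p2.png',o)
p=np.array([.578,-.0696,.0731,1])
for n in('scene','side','wrist'):
    c=camera_info(n);q=c['world_to_cam']@p;print(n,c['cx']+c['fx']*q[0]/q[2],c['cy']+c['fy']*q[1]/q[2])
E
```

```text
scene 223.61700039357714 197.85198623825778
side 261.15824189992276 167.20310723820913
wrist 251.29767388855504 222.89409590939843
```

View pics/p2.png

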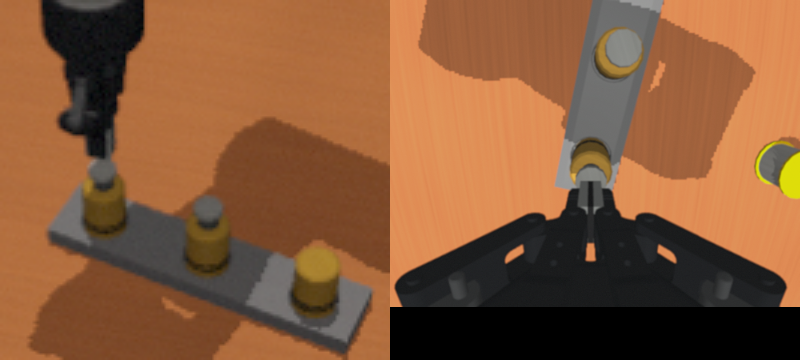

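>>> {"fn": "drive_tool", "kwargs": {
  "offset": [
    [0,0,0.1],
    [0,0,0.1],
    [0,0,0.1],
    [0,0,0],
    [0,0,0],
    [0,0,0],
    [0,0,0],
    [0,0,0],
    [0,0,0],
    [0,0,0]
  ],
  "turn": [
    [0,0,0],
    [0,0,0],
    [0,0,0],
    [0,0,0],
    [0,0,0],
    [0,0,0],
    [0,0,0],
    [0,0,0],
    [0,0,0],
    [0,0,0]
  ],
  "hand": [0,0,0,0,0,0,0,0,0,0]
}}

```text
time_s: 4.05
position: [0.578, -0.0696, 0.0611]
tool_rot: [[-0.0, 1.0, -0.0], [1.0, 0.0, 0.0], [0.0, -0.0, -1.0]]
ft_force: [-0.6, 0.2, -0.1]
grip_width: -0.0001
gripper_force: 0.0
```

>>> {"fn": "drive_tool", "kwargs": {
  "offset": [
    [0,0,0.1],
    [0,0,0],
    [0,0,0],
    [0,0,0],
    [0,0,0],
    [0,0,0],
    [0,0,0],
    [0,0,0],
    [0,0,0],
    [0,0,0]
  ],
  "turn": [
    [0,0,0],
    [0,0,0],
    [0,0,0],
    [0,0,0],
    [0,0,0],
    [0,0,0],
    [0,0,0],
    [0,0,0],
    [0,0,0],
    [0,0,0]
  ],
  "hand": [0,0,0,0,0,0,0,0,0,0]
}}

```text
time_s: 5.3
position: [0.578, -0.0696, 0.0571]
tool_rot: [[0.0, 1.0, -0.0], [1.0, -0.0, 0.0], [0.0, -0.0, -1.0]]
ft_force: [-0.2, -0.0, 0.2]
grip_width: -0.0002
gripper_force: 0.0
```

```bash
python3 - <<'E'
from rig import *
import cv2,numpy as np
print(observe()['ft_force'])
a=cv2.resize(get_image('scene')[150:240,200:290],None,fx=4,fy=4);b=cv2.resize(get_image('side')[130:220,220:310],None,fx=4,fy=4)
cv2.imwrite('pics/p3.png',np.hstack([a,b]))
E
```

```text
[-0.1629368  -0.0045302   0.17909475]
```

View pics/p3.png

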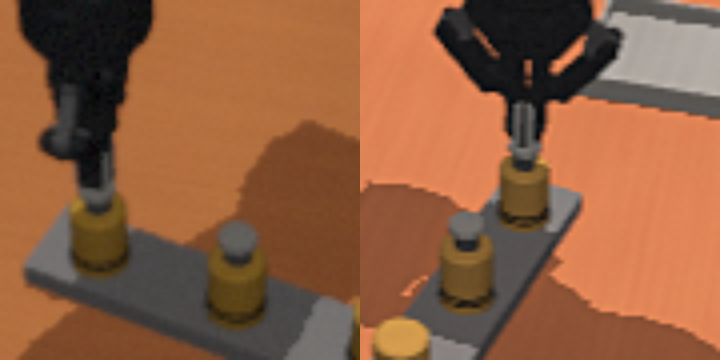

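The pictures show the shut fingertips just about at the cap of cartridge A (scene crop ~(97,190), side crop ~(525,150)); the tips sit about 20 mm above the reported TCP. Continuing down in small steps.

>>> {"fn": "drive_tool", "kwargs": {
  "offset": [
    [0,0,0.1],
    [0,0,0],
    [0,0,0],
    [0,0,0],
    [0,0,0],
    [0,0,0],
    [0,0,0],
    [0,0,0],
    [0,0,0],
    [0,0,0]
  ],
  "turn": [
    [0,0,0],
    [0,0,0],
    [0,0,0],
    [0,0,0],
    [0,0,0],
    [0,0,0],
    [0,0,0],
    [0,0,0],
    [0,0,0],
    [0,0,0]
  ],
  "hand": [0,0,0,0,0,0,0,0,0,0]
}}

```text
time_s: 6.65
position: [0.5781, -0.0696, 0.0532]
tool_rot: [[0.0, 1.0, 0.0], [1.0, -0.0, -0.0], [-0.0, 0.0, -1.0]]
ft_force: [1.0, 0.1, 5.2]
grip_width: 0.0001
gripper_force: 2.5
```

>>> {"fn": "drive_tool", "kwargs": {
  "offset": [
    [0,0,0.05],
    [0,0,0],
    [0,0,0],
    [0,0,0],
    [0,0,0],
    [0,0,0],
    [0,0,0],
    [0,0,0],
    [0,0,0],
    [0,0,0]
  ],
  "turn": [
    [0,0,0],
    [0,0,0],
    [0,0,0],
    [0,0,0],
    [0,0,0],
    [0,0,0],
    [0,0,0],
    [0,0,0],
    [0,0,0],
    [0,0,0]
  ],
  "hand": [0,0,0,0,0,0,0,0,0,0]
}}

```text
time_s: 7.9
position: [0.5782, -0.0697, 0.0515]
tool_rot: [[-0.0, 1.0, 0.001], [1.0, 0.0, -0.0], [-0.0, 0.001, -1.0]]
ft_force: [0.5, 0.1, 7.4]
grip_width: 0.0001
gripper_force: 3.5
```

Cartridge A resists with 7.4 N at about 5.5 mm pressed, with a slope of about 1.3 N/mm. So A is the stiff one and goes in the square tray. Next I raise and open.

>>> {"fn": "drive_tool", "kwargs": {
  "offset": [
    [0,0,-0.5],
    [0,0,-0.5],
    [0,0,0],
    [0,0,0],
    [0,0,0],
    [0,0,0],
    [0,0,0],
    [0,0,0],
    [0,0,0],
    [0,0,0]
  ],
  "turn": [
    [0,0,0],
    [0,0,0],
    [0,0,0],
    [0,0,0],
    [0,0,0],
    [0,0,0],
    [0,0,0],
    [0,0,0],
    [0,0,0],
    [0,0,0]
  ],
  "hand": [0,0,1,1,1,1,1,1,1,1],
  "newtons": 40
}}

```text
time_s: 9.15
position: [0.578, -0.0696, 0.0911]
tool_rot: [[-0.0, 1.0, 0.0], [1.0, 0.0, -0.0], [-0.0, 0.0, -1.0]]
ft_force: [-0.4, -0.1, -0.6]
grip_width: 0.0852
gripper_force: 0.0
```

>>> {"fn": "drive_tool", "kwargs": {
  "offset": [
    [0,0,0.5],
    [0,0,0.5],
    [0,0,0.5],
    [0,0,0.4],
    [0,0,0.2],
    [0,0,0.1],
    [0,0,0],
    [0,0,0],
    [0,0,0],
    [0,0,0]
  ],
  "turn": [
    [0,0,0],
    [0,0,0],
    [0,0,0],
    [0,0,0],
    [0,0,0],
    [0,0,0],
    [0,0,0],
    [0,0,0],
    [0,0,0],
    [0,0,0]
  ],
  "hand": [1,1,1,1,1,1,1,1,1,1]
}}

```text
time_s: 10.4
position: [0.5781, -0.0696, 0.0033]
tool_rot: [[0.0, 1.0, 0.0], [1.0, -0.0, -0.0], [-0.0, 0.0, -1.0]]
ft_force: [-0.9, 0.3, 0.6]
grip_width: 0.0851
gripper_force: 0.0
```

```bash
python3 - <<'E'
from rig import *
import cv2,numpy as np
print(observe()['ft_force'])
a=cv2.resize(get_image('scene')[130:250,180:300],None,fx=3,fy=3);b=cv2.resize(get_image('side')[110:230,200:320],None,fx=3,fy=3)
cv2.imwrite('pics/p4.png',np.hstack([a,b]))
E
```

```text
[-0.92432121  0.27178283  0.63359073]
```

View pics/p4.png

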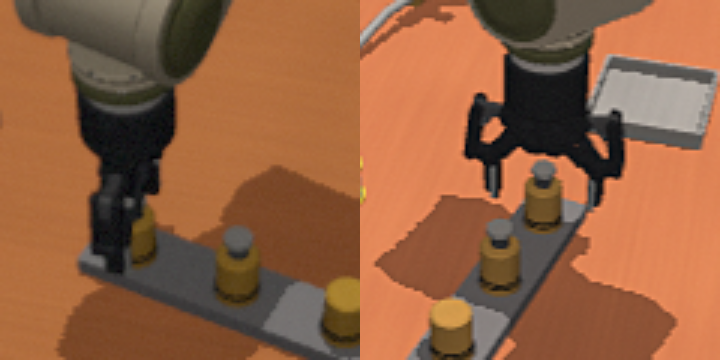

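The open fingers straddle cartridge A's body (side crop, cap at (543,168), tips at y≈195). I go 3 mm lower, close, then lift.

>>> {"fn": "drive_tool", "kwargs": {
  "offset": [
    [0,0,0.08],
    [0,0,0],
    [0,0,0],
    [0,0,0],
    [0,0,0],
    [0,0,0],
    [0,0,0],
    [0,0,0],
    [0,0,0],
    [0,0,0]
  ],
  "turn": [
    [0,0,0],
    [0,0,0],
    [0,0,0],
    [0,0,0],
    [0,0,0],
    [0,0,0],
    [0,0,0],
    [0,0,0],
    [0,0,0],
    [0,0,0]
  ],
  "hand": [1,0,0,0,0,0,0,0,0,0],
  "newtons": 40
}}

```text
time_s: 11.75
position: [0.5782, -0.0697, 0.0001]
tool_rot: [[-0.0, 1.0, 0.001], [1.0, 0.0, -0.0], [-0.0, 0.001, -1.0]]
ft_force: [0.8, 0.0, 4.2]
grip_width: 0.0348
gripper_force: 40.4
```

>>> {"fn": "drive_tool", "kwargs": {
  "offset": [
    [0,0,-0.3],
    [0,0,-0.4],
    [0,0,-0.4],
    [0,0,-0.4],
    [0,0,0],
    [0,0,0],
    [0,0,0],
    [0,0,0],
    [0,0,0],
    [0,0,0]
  ],
  "turn": [
    [0,0,0],
    [0,0,0],
    [0,0,0],
    [0,0,0],
    [0,0,0],
    [0,0,0],
    [0,0,0],
    [0,0,0],
    [0,0,0],
    [0,0,0]
  ],
  "hand": [0,0,0,0,0,0,0,0,0,0]
}}

```text
time_s: 13.0
position: [0.578, -0.0696, 0.0598]
tool_rot: [[0.0, 1.0, -0.0], [1.0, -0.0, 0.0], [0.0, -0.0, -1.0]]
ft_force: [0.2, 0.8, -2.0]
grip_width: 0.0349
gripper_force: 40.1
```

>>> {"fn": "drive_tool", "kwargs": {
  "offset": [
    [-0.6,-0.2,0],
    [-0.75,-0.235,0],
    [-0.8,-0.25,0],
    [-0.8,-0.25,0],
    [-0.8,-0.25,0],
    [-0.8,-0.25,0],
    [-0.75,-0.235,0],
    [-0.63,-0.205,0],
    [0,0,0],
    [0,0,0]
  ],
  "turn": [
    [0,0,0],
    [0,0,0],
    [0,0,0],
    [0,0,0],
    [0,0,0],
    [0,0,0],
    [0,0,0],
    [0,0,0],
    [0,0,0],
    [0,0,0]
  ],
  "hand": [0,0,0,0,0,0,0,0,0,0]
}}

```text
time_s: 14.25
position: [0.503, -0.3062, 0.0599]
tool_rot: [[-0.0, 1.0, -0.0], [1.0, 0.0, 0.0], [0.0, -0.0, -1.0]]
ft_force: [1.1, 0.5, -2.1]
grip_width: 0.0349
gripper_force: 40.1
```

>>> {"fn": "drive_tool", "kwargs": {
  "offset": [
    [0,0,0.4],
    [0,0,0.4],
    [0,0,0.4],
    [0,0,0.2],
    [0,0,0.1],
    [0,0,0],
    [0,0,0],
    [0,0,0],
    [0,0,0],
    [0,0,0]
  ],
  "turn": [
    [0,0,0],
    [0,0,0],
    [0,0,0],
    [0,0,0],
    [0,0,0],
    [0,0,0],
    [0,0,0],
    [0,0,0],
    [0,0,0],
    [0,0,0]
  ],
  "hand": [0,0,0,0,0,0,0,0,0,0]
}}

```text
time_s: 15.5
position: [0.503, -0.3068, 0.0]
tool_rot: [[0.0, 1.0, 0.0], [1.0, -0.0, -0.0], [-0.0, 0.0, -1.0]]
ft_force: [0.2, 0.0, -1.5]
grip_width: 0.0347
gripper_force: 40.1
```

>>> {"fn": "drive_tool", "kwargs": {
  "offset": [
    [0,0,0.05],
    [0,0,0],
    [0,0,0],
    [0,0,0],
    [0,0,0],
    [0,0,0],
    [0,0,0],
    [0,0,0],
    [0,0,0],
    [0,0,0]
  ],
  "turn": [
    [0,0,0],
    [0,0,0],
    [0,0,0],
    [0,0,0],
    [0,0,0],
    [0,0,0],
    [0,0,0],
    [0,0,0],
    [0,0,0],
    [0,0,0]
  ],
  "hand": [0,0,0,0,1,1,1,1,1,1]
}}

```text
time_s: 16.75
position: [0.503, -0.3068, -0.0021]
tool_rot: [[0.0, 1.0, 0.0], [1.0, -0.0, 0.0], [0.0, 0.0, -1.0]]
ft_force: [-1.0, 0.1, -0.3]
grip_width: 0.0852
gripper_force: 0.0
```

>>> {"fn": "drive_tool", "kwargs": {
  "offset": [
    [0,0,-0.3],
    [0,0,-0.5],
    [0,0,-0.6],
    [0,0,-0.6],
    [0,0,-0.5],
    [0,0,0],
    [0,0,0],
    [0,0,0],
    [0,0,0],
    [0,0,0]
  ],
  "turn": [
    [0,0,0],
    [0,0,0],
    [0,0,0],
    [0,0,0],
    [0,0,0],
    [0,0,0],
    [0,0,0],
    [0,0,0],
    [0,0,0],
    [0,0,0]
  ],
  "hand": [1,1,1,1,1,1,1,1,1,1]
}}

```text
time_s: 18.0
position: [0.5029, -0.3067, 0.0976]
tool_rot: [[-0.0, 1.0, -0.0], [1.0, 0.0, 0.0], [0.0, -0.0, -1.0]]
ft_force: [0.3, -0.4, -1.0]
grip_width: 0.0855
gripper_force: 0.0
```

```bash
python3 - <<'E'
from rig import *
import cv2,numpy as np
print(observe()['position'])
a=cv2.resize(get_image('scene')[130:260,110:320],None,fx=2,fy=2);b=cv2.resize(get_image('side')[100:230,200:340],None,fx=2,fy=2)
cv2.imwrite('pics/p5.png',np.hstack([a,b]))
E
```

```text
[ 0.50291389 -0.3067199   0.09759836]
```

View pics/p5.png

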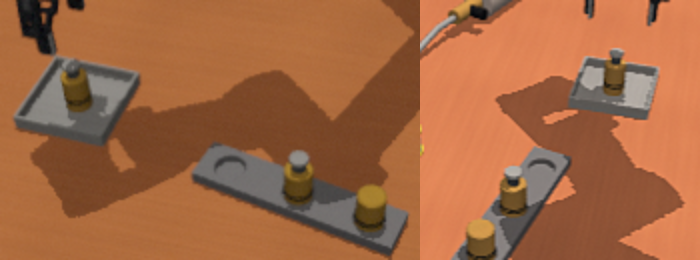

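Cartridge A stands upright in the square tray (scene crop (75,90)); B and the plug are undisturbed. Next I fetch B.

>>> {"fn": "drive_tool", "kwargs": {
  "offset": [
    [0.8,0.25,0],
    [0.95,0.27,0],
    [0.95,0.27,0],
    [0.95,0.27,0],
    [0.95,0.27,0],
    [0.95,0.27,0],
    [0.95,0.27,0],
    [0.95,0.27,0],
    [0.83,0.26,0],
    [0,0,0]
  ],
  "turn": [
    [0,0,0],
    [0,0,0],
    [0,0,0],
    [0,0,0],
    [0,0,0],
    [0,0,0],
    [0,0,0],
    [0,0,0],
    [0,0,0],
    [0,0,0]
  ],
  "hand": [1,1,1,1,1,1,1,1,1,1]
}}

```text
time_s: 19.35
position: [0.5992, 0.0264, 0.0978]
tool_rot: [[-0.003, 1.0, 0.0], [1.0, 0.003, 0.0], [0.0, 0.0, -1.0]]
ft_force: [-0.3, -1.0, -0.8]
grip_width: 0.0854
gripper_force: 0.0
```

>>> {"fn": "drive_tool", "kwargs": {
  "offset": [
    [0,0,0],
    [0,0,0.5],
    [0,0,0.5],
    [0,0,0.5],
    [0,0,0.4],
    [0,0,0.3],
    [0,0,0.15],
    [0,0,0.09],
    [0,0,0],
    [0,0,0]
  ],
  "turn": [
    [0,0,0],
    [0,0,0],
    [0,0,0],
    [0,0,0],
    [0,0,0],
    [0,0,0],
    [0,0,0],
    [0,0,0],
    [0,0,0],
    [0,0,0]
  ],
  "hand": [1,1,1,1,1,1,1,1,1,1]
}}

```text
time_s: 20.6
position: [0.5992, 0.0244, 0.0007]
tool_rot: [[-0.0, 1.0, 0.001], [1.0, 0.0, -0.0], [-0.0, 0.001, -1.0]]
ft_force: [0.4, 0.2, -0.0]
grip_width: 0.0855
gripper_force: 0.0
```

>>> {"fn": "drive_tool", "kwargs": {
  "offset": [
    [0,0,0],
    [0,0,0],
    [0,0,0],
    [0,0,0],
    [0,0,0],
    [0,0,0],
    [0,0,0],
    [0,0,0],
    [0,0,0],
    [0,0,0]
  ],
  "turn": [
    [0,0,0],
    [0,0,0],
    [0,0,0],
    [0,0,0],
    [0,0,0],
    [0,0,0],
    [0,0,0],
    [0,0,0],
    [0,0,0],
    [0,0,0]
  ],
  "hand": [0,0,0,0,0,0,0,0,0,0]
}}

```text
time_s: 21.85
position: [0.5992, 0.0244, 0.0006]
tool_rot: [[0.0, 1.0, 0.001], [1.0, -0.0, -0.0], [-0.0, 0.001, -1.0]]
ft_force: [-1.2, 0.5, 5.1]
grip_width: 0.0351
gripper_force: 40.3
```

>>> {"fn": "drive_tool", "kwargs": {
  "offset": [
    [0,0,-0.3],
    [0,0,-0.4],
    [0,0,-0.5],
    [0,0,-0.5],
    [0,0,-0.4],
    [0,0,-0.2],
    [0,0,0],
    [0,0,0],
    [0,0,0],
    [0,0,0]
  ],
  "turn": [
    [0,0,0],
    [0,0,0],
    [0,0,0],
    [0,0,0],
    [0,0,0],
    [0,0,0],
    [0,0,0],
    [0,0,0],
    [0,0,0],
    [0,0,0]
  ],
  "hand": [0,0,0,0,0,0,0,0,0,0]
}}

```text
time_s: 23.1
position: [0.5989, 0.0244, 0.0919]
tool_rot: [[0.0, 1.0, -0.001], [1.0, -0.0, 0.0], [0.0, -0.001, -1.0]]
ft_force: [0.1, 0.4, -1.7]
grip_width: 0.0348
gripper_force: 40.1
```

>>> {"fn": "drive_tool", "kwargs": {
  "offset": [
    [0.6,-0.25,0],
    [0.8,-0.35,0],
    [0.85,-0.37,0],
    [0.85,-0.37,0],
    [0.85,-0.37,0],
    [0.85,-0.37,0],
    [0.85,-0.37,0],
    [0.8,-0.35,0],
    [0.69,-0.29,0],
    [0,0,0]
  ],
  "turn": [
    [0,0,0],
    [0,0,0],
    [0,0,0],
    [0,0,0],
    [0,0,0],
    [0,0,0],
    [0,0,0],
    [0,0,0],
    [0,0,0],
    [0,0,0]
  ],
  "hand": [0,0,0,0,0,0,0,0,0,0]
}}

```text
time_s: 24.35
position: [0.4744, 0.3115, 0.0922]
tool_rot: [[-0.003, 1.0, -0.0], [1.0, 0.003, 0.0], [0.0, -0.0, -1.0]]
ft_force: [0.6, -0.1, -0.4]
grip_width: 0.0347
gripper_force: 40.1
```

>>> {"fn": "drive_tool", "kwargs": {
  "offset": [
    [0,0,0.4],
    [0,0,0.5],
    [0,0,0.5],
    [0,0,0.4],
    [0,0,0.3],
    [0,0,0.15],
    [0,0,0.05],
    [0,0,0],
    [0,0,0],
    [0,0,0]
  ],
  "turn": [
    [0,0,0],
    [0,0,0],
    [0,0,0],
    [0,0,0],
    [0,0,0],
    [0,0,0],
    [0,0,0],
    [0,0,0],
    [0,0,0],
    [0,0,0]
  ],
  "hand": [0,0,0,0,0,0,0,0,0,0]
}}

```text
time_s: 25.6
position: [0.4755, 0.3101, 0.0006]
tool_rot: [[-0.0, 1.0, 0.001], [1.0, 0.0, 0.0], [0.0, 0.001, -1.0]]
ft_force: [0.5, -0.2, -0.6]
grip_width: 0.0355
gripper_force: 40.1
```

>>> {"fn": "drive_tool", "kwargs": {
  "offset": [
    [0,0,0.05],
    [0,0,0],
    [0,0,0],
    [0,0,0],
    [0,0,0],
    [0,0,0],
    [0,0,0],
    [0,0,0],
    [0,0,0],
    [0,0,0]
  ],
  "turn": [
    [0,0,0],
    [0,0,0],
    [0,0,0],
    [0,0,0],
    [0,0,0],
    [0,0,0],
    [0,0,0],
    [0,0,0],
    [0,0,0],
    [0,0,0]
  ],
  "hand": [0,0,0,0,1,1,1,1,1,1]
}}

```text
time_s: 26.85
position: [0.4754, 0.31, -0.0017]
tool_rot: [[0.0, 1.0, -0.0], [1.0, -0.0, 0.0], [0.0, -0.0, -1.0]]
ft_force: [-0.1, -0.3, 0.7]
grip_width: 0.0854
gripper_force: 0.0
```

>>> {"fn": "drive_tool", "kwargs": {
  "offset": [
    [0,0,-0.3],
    [0,0,-0.5],
    [0,0,-0.6],
    [0,0,-0.6],
    [0,0,-0.6],
    [0,0,-0.5],
    [0,0,-0.4],
    [0,0,0],
    [0,0,0],
    [0,0,0]
  ],
  "turn": [
    [0,0,0],
    [0,0,0],
    [0,0,0],
    [0,0,0],
    [0,0,0],
    [0,0,0],
    [0,0,0],
    [0,0,0],
    [0,0,0],
    [0,0,0]
  ],
  "hand": [1,1,1,1,1,1,1,1,1,1]
}}

```text
time_s: 28.1
position: [0.4751, 0.3099, 0.1377]
tool_rot: [[0.0, 1.0, -0.001], [1.0, -0.0, -0.0], [-0.0, -0.001, -1.0]]
ft_force: [0.2, -0.1, -0.1]
grip_width: 0.0851
gripper_force: 0.0
```

```bash
python3 - <<'E'
from rig import *
import cv2,numpy as np
print(observe()['position'])
cv2.imwrite('pics/p6.png',np.hstack([get_image('scene')[130:270,100:430],get_image('side')[100:370,200:340][:140],get_image('side')[230:370,200:340]]))
E
```

```text
[0.4750829  0.30987001 0.13767401]
```

View pics/p6.png

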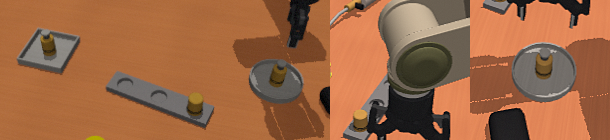

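Both cartridges stand upright in their trays (A at (47,44), B at (278,73)), the plug is still in its nest at (195,103), and the gripper is clear. I'm handing the job in.

```bash
python3 -c "
from rig import env
print(env.close_job())"
```

```text
the job is handed in; nothing more can be done
None
```

The job is handed in at about 28 s: the stiff cartridge (7.4 N at about 5.5 mm pressed) stands upright in the square tray and the weak one, identified by elimination and not pressed itself, in the round tray, with the plug still in its nest; no verdict was returned.

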